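# Fit the tube in the bench lamp and switch it on

### The job

Fit the white tube in the bench lamp: lay it over the two spring clips with its brass end towards the switch and press it down until both clips have snapped round it and it is fully home. Then let go of it and throw the switch lever all the way over to its far side. Leave the yellow tube where it lies.

Things in the scene. Friction and masses are not known exactly. Their poses are not given: they have to be found in the camera images.
- white_tube: The lamp tube to fit, 170 mm long, about 90 g: a white round tube of 24 mm diameter (124 mm of it bare) between two eight-sided end caps, 22 mm long and 30 mm across flats, one brass, one black. Origin: middle of the tube, on its axis. y axis: along the tube to the brass cap; x and z mean nothing. It starts lying level, axis 15 mm above the table.
- white_tube_brass_end (a point): Centre of the outer end of the white tube's brass cap, on its axis, 85 mm from the middle.
- white_tube_black_end (a point): Centre of the outer end of the white tube's black cap, on its axis, 85 mm from the middle.
- yellow_tube: A second tube of the same shape and size, with a yellow round part, lying on the table. Origin and axes as for the white tube. To be left alone.
- lamp: The bench lamp, fixed to the table: a low grey bar base 70 mm wide and 272 mm long (its y from -104 to +168 mm), its top 14 mm above the table. Origin on the table under the middle between the two clips; z up; y along the bar, towards the switch. Between the clips the space above the base is free. A brass contact tab stands at y = 98 mm, 52 mm high, just beyond the tube's place.
- lamp_seat (a point): Where the middle of the tube lies when home: on the lamp's y axis line, midway between the clips, 55 mm above the table. Axes as the lamp's.
- lamp_seat_brass (a point): Where the outer end of the brass cap lies when the tube is home: 85 mm from lamp_seat towards the switch.
- lamp_seat_black (a point): Where the outer end of the black cap lies when the tube is home: 85 mm from lamp_seat, away from the switch.
- switch_tip (a point): Centre of the red ball, 26 mm in diameter, at the tip of the toggle lever at the switch end of the lamp (lamp y = 138 mm). It swings in the lamp's x-z plane, 60 mm above its pivot, which lies 36 mm above the table.
- switch (a joint): Angle of the toggle lever, 0 to 1.0 rad: 0 is off, leaning 0.5 rad from upright to the lamp's -x side; 1.0 is on, leaning 0.5 rad to its +x side. It stays where it is left; about 1 to 2 N at the ball moves it.
- clip_switch (a point): Centre of the C-shaped steel spring clip nearer the switch, 45 mm from lamp_seat, on the seated tube's axis, 55 mm above the table. 13 mm wide along y; its two jaws spring apart in x. Open at the top: mouth 17 mm, flared lips reaching 72 mm above the table, takes a tube up to about 4 mm off-centre. The tube's caps must lie outside both clips (8 mm play each way).
- clip_plain (a point): Centre of the C-shaped steel spring clip farther from the switch, 45 mm from lamp_seat, on the seated tube's axis, 55 mm above the table. Like the other one. A tube pressed straight down snaps into both with some 10 to 15 N in all, comes to rest on a saddle under each clip and is then held by the springs.
Mind the look-alikes: they are no part of the job. Of the things that look like the white_tube, the largest one is meant.

How it is judged:
On the way, in this order (a step that is already met when the one before it is completed fails the run):
1. the white tube is home in both clips, brass end towards the switch, and let go (distance between white_tube_brass_end and lamp_seat_brass below 0.011 m and distance between white_tube_black_end and lamp_seat_black below 0.011 m and z of each of white_tube_brass_end, white_tube_black_end in the frame of lamp_seat below 0.004 m and contact force between the fingers and white_tube below 0.1 N), for 0.2 s.
2. the switch lever is thrown over (value of joint switch above 0.85 rad), for 0.2 s.
At the end, for the whole second after the job is handed in: The white tube is home and at rest in both clips, each cap's outer end within 11 mm of its place (brass at the switch end) and no more than 4 mm high, and the switch lever is thrown over (above 0.85 rad) (distance between white_tube_brass_end and lamp_seat_brass below 0.011 m and distance between white_tube_black_end and lamp_seat_black below 0.011 m and z of each of white_tube_brass_end, white_tube_black_end in the frame of lamp_seat below 0.004 m and linear speed of white_tube below 0.01 m/s and value of joint switch above 0.85 rad); the robot touches nothing.
It fails at once if the yellow tube is moved by more than 30 mm (distance of yellow_tube from where it was at the start of the episode above 0.03 m).
It also fails if it takes over 53 s, if anything falls off the work surface, if the arm or the gripper's body presses on something with over 40 N, if the wrist force passes 120 N, or if a joint passes its speed limit or range.

### The arm

A 6-joint arm with a two-finger parallel gripper is mounted at the origin on a cart in front of the work surface, level with it; the furniture and walls round the work are solid. World frame = base frame: x ahead of the robot, y to its left, z up, the work surface at z = 0. Lengths are in m, angles in rad, forces in N, time in s.
With the tool pointing down it reaches from about 0.35 to 0.775 m from the base axis. Payload 7.3 kg.
Tool frame: the origin (TCP) lies at the very end of the fingers, on their centre line; the grasp point (between the pads) lies 19 mm behind it (robot.tcp_to_grasp is the distance from the TCP to the grasp point, in m); z points along the fingers, y is the direction in which the jaws open and shut (so a half turn about z gives the same grasp; the last joint's range is limited). The gripper opens to 92 mm and grips with 3 to 60 N. Pads are 19 mm wide; open, the fingers measure 130 mm over their backs; the gripper's body (75 mm by 190 mm) begins 47 mm behind the grasp point.
Start: joints at [-1.284, 0.342, 1.524, -0, 1.275, -0.146], TCP at [0.22, -0.477, 0.195] pointing down, gripper open.
Joint ranges: [-2.53, 2.53], [-0.77, 2.02], [0.04, 2.7], [-1, 4.14], [0.28, 2.66], [-3.11, 3.11]. Speed limits (rad/s): [2.57, 2.57, 3.14, 3.14, 3.14, 3.14].

### API

Orientations are given as [roll, pitch, yaw] about the fixed x, y, z axes, in that order (R = Rz(yaw) Ry(pitch) Rx(roll)).
In Python, from cell import robot gives the robot as it stands.
- The arm moves only by the tool arm_command, never from a script. Its argument "motion" is a list that holds one entry, the list of rows, each a list of 7 numbers: the turn, a rotation vector about the tool's x, y, z in units of 90 degrees (1.0 is 90 degrees), then the shift along the tool's x, y, z in units of 30 cm (1.0 is 30 cm), then the opening, from -1 (shut) to 1 (fully open). In form: [[[wx, wy, wz, tx, ty, tz, grip], ...]]. A call has 1 to 8 rows; each row is the pose to reach, as a shift and turn from the pose commanded when the call began, along the tool's axes at that moment; what a row does not reach only later rows make up. A row lasts 1/10 s, in which the tool goes at most 50 mm and 8.59 degrees, less where a joint would pass 70% of its speed; a pose out of reach is approached as far as the arm can. A call with a number of a shift or a turn outside -1 to 1 is refused whole. A call with a gripper value outside its range is refused whole. The fingers move at their own pace and stop on an object; "grip_force" is the grip in N (left out, the last holds). Time passes only in rows, so rows that repeat a pose let the fingers close. It gives the time, the measured TCP pose, the force and the opening at its end, in the units of the state.
- robot.observe(): the state, without advancing time (a new reading comes with each control period).
- robot.read_camera(name): name is "scene" or "top" or "wrist"; returns a dict with "image" (420x560x3 uint8, red, green, blue), "z_map" (420x560 float32, m along the optical axis (not along the pixel's ray), 0 where there is no reading), "fov_y" (degrees; the focal length in pixels is half the picture's height over the tangent of half this angle, whatever the lens; pixels are square), "cx", "cy" (the principal point, pixels), "cam_to_world" (4x4, takes a point from camera to world coordinates). Camera axes: x right, y down, z forward; pixel columns grow to the right and rows downward; lengths in m; the calibration is good to about 2 mm. A picture is of the moment at which its call begins.
- robot.hand_in(): hands the job in, once; it reports no verdict.
The state is a dict: "time": time; "qpos": joint angles; "qvel": joint speeds; "joint_efforts": joint torques, N m; "tool_pos": TCP position; "tool_rot": TCP orientation; "contact_force": force on the tool from outside, world axes, zero at the start; "torque": the same for the moment, N m; "opening": finger opening in m.
Only numpy, scipy, OpenCV 4.12 (cv2) and the standard library are available. Lean on these libraries where they do the work, as an engineer would, in place of code of your own. Each camera call takes 0.05 s, during which the arm holds its last target.

## Working session

There is one attempt and no reset: what is moved stays moved. The work goes in short steps, Python scripts to look and compute and a tool call to move; the robot and the scene stay as the last step left them, time stands still between calls to the robot, and variables do not carry over. Pictures are saved under pics/ and viewed, and the job is handed in when it is done.

Besides the shell and the picture viewer there is one more tool, called after "Emit:" in YAML: its name, and indented under it one key for each argument. arm_command: Moves the arm, as the interface text tells. Its arguments: {"type":"object","properties":{"motion":{"type":"array"},"grip_force":{"type":"number"}},"required":["motion"]}

```bash
mkdir -p pics; ls; cat > h.py <<'E'
from cell import robot
import numpy as np, cv2, pickle
def snap(n,tag):
    d=robot.read_camera(n); cv2.imwrite(f'pics/{tag}.png',d['image'][:,:,::-1]); pickle.dump(d,open(f'pics/{tag}.pkl','wb')); return d
def load(tag): return pickle.load(open(f'pics/{tag}.pkl','rb'))
def pts(d):
    H,W=d['z_map'].shape; f=H/2/np.tan(np.radians(d['fov_y'])/2)
    v,u=np.mgrid[:H,:W]; z=d['z_map']
    P=np.stack([(u-d['cx'])/f*z,(v-d['cy'])/f*z,z],-1)
    T=np.array(d['cam_to_world']); return P@T[:3,:3].T+T[:3,3]
E
python3 - <<'E'
from h import *
for n in ['scene','top','wrist']:
    d=snap(n,n+'0'); print(n,d['fov_y'],d['cx'],d['cy'],np.round(d['cam_to_world'],3).tolist())
print(robot.observe())
E
```

```text
pics
scene 46.767364622890085 274.42705398072053 216.54321597149834 [[-0.582, -0.521, 0.624, -0.432], [-0.813, 0.388, -0.434, 0.705], [-0.016, -0.76, -0.65, 1.034], [0.0, 0.0, 0.0, 1.0]]
top 47.20090990903479 280.27073648776576 210.11651537142475 [[-0.025, -0.99, 0.139, 0.296], [-1.0, 0.024, -0.01, 0.075], [0.007, -0.14, -0.99, 1.419], [0.0, 0.0, 0.0, 1.0]]
wrist 67.62888589612953 276.7805561940767 205.21950281454903 [[0.419, -0.869, -0.263, 0.291], [-0.908, -0.401, -0.121, -0.443], [-0.001, 0.29, -0.957, 0.384], [0.0, 0.0, 0.0, 1.0]]
{'time': 0.15, 'qpos': array([-1.28398534e+00,  3.42555519e-01,  1.52477196e+00, -1.61339838e-05,
        1.27543694e+00, -1.46004945e-01]), 'qvel': array([ 0.00111933, -0.00181006, -0.00231165,  0.00135622,  0.00061387,
        0.00122897]), 'joint_efforts': array([ 9.29635680e-04, -4.31473768e+01, -2.44350958e+01,  7.17926840e-02,
        5.37968043e-02, -9.44702083e-05]), 'tool_pos': array([ 0.22011477, -0.47624992,  0.19401731]), 'tool_rot': array([-3.14043111e+00, -1.55210284e-04,  4.32820546e-01]), 'contact_force': array([-0.26619756, -0.16097629, -0.68082383]), 'torque': array([0.02908549, 0.02540684, 0.00253734]), 'opening': 0.09203126288552296}
```

View pics/top0.png

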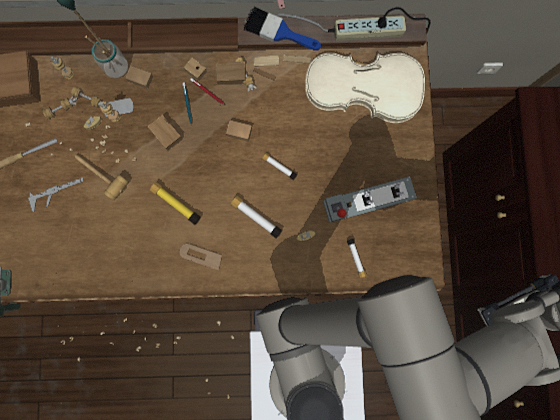

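View pics/scene0.png

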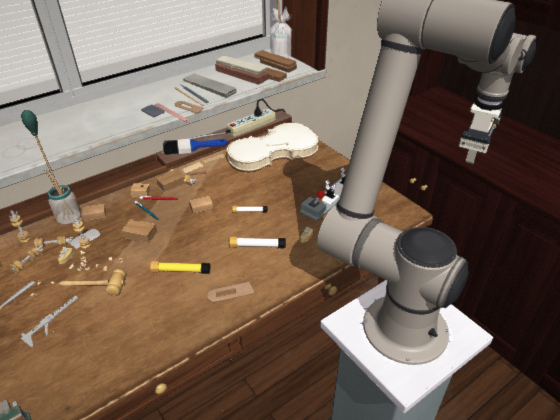

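```bash
python3 - <<'E'
from h import *
d=load('top0'); im=d['image'][:,:,::-1]
a=cv2.resize(im[150:285,220:430],None,fx=3.8,fy=3.8,interpolation=cv2.INTER_CUBIC); cv2.imwrite('pics/crop1.png',a)
P=pts(d)
for u,v in [(237,201),(256,215),(277,232),(263,154),(294,177),(350,238),(362,275),(342,212),(330,200),(410,190),(175,202)]:
    print(u,v,np.round(P[v,u],3))
m=(P[...,2]>.008)&(P[...,2]<.3)
s=P[150:285,220:430,2]; cv2.imwrite('pics/hm.png',cv2.resize(np.clip(s*2500,0,255).astype(np.uint8),None,fx=3.8,fy=3.8,interpolation=cv2.INTER_NEAREST))
E
```

```text
237 201 [0.522 0.187 0.032]
256 215 [0.479 0.132 0.028]
277 232 [0.428 0.072 0.027]
263 154 [ 0.671  0.109 -0.007]
294 177 [0.591 0.018 0.024]
350 238 [ 0.408 -0.144 -0.004]
362 275 [ 0.298 -0.17   0.021]
342 212 [ 0.473 -0.109  0.098]
330 200 [ 0.516 -0.084  0.044]
410 190 [ 0.544 -0.325  0.018]
175 202 [0.524 0.368 0.028]
```

View pics/crop1.png

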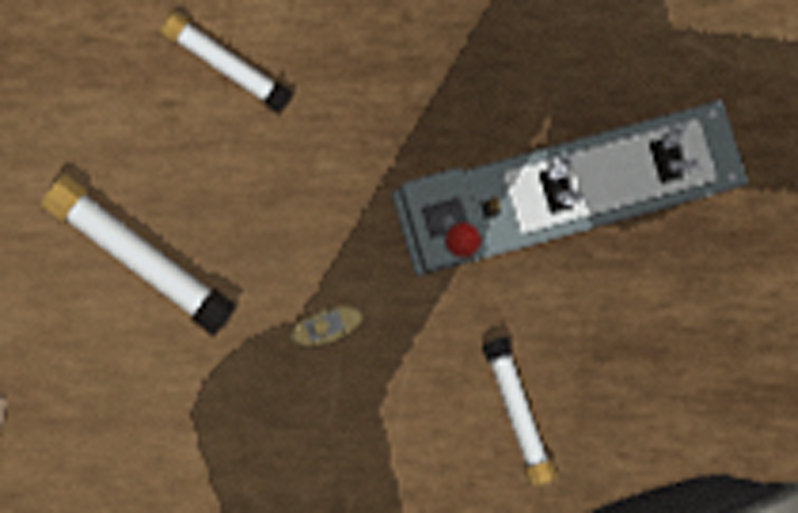

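View pics/hm.png

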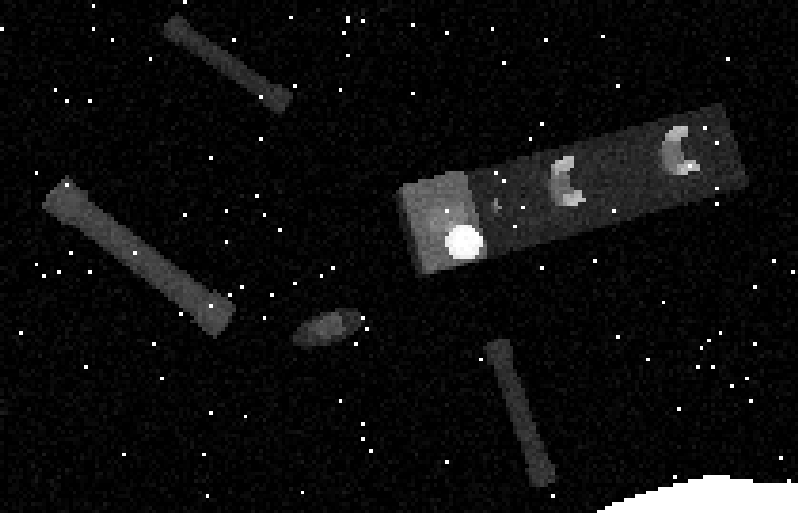

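The large white tube at top-image (256,215), about 170 mm, is the one meant. The two smaller white tubes at (279,166) and (357,257) are look-alikes of about 110 mm. In the crop its brass end is at upper left (237,201) and its black end at (277,232). The lamp's switch end with the red ball is at (342,212), and the ball is on the robot side.

```bash
cat >> h.py <<'E'
def ray(d,uv,z):
    H,W=d['z_map'].shape; f=H/2/np.tan(np.radians(d['fov_y'])/2); uv=np.atleast_2d(np.asarray(uv,float)); T=np.array(d['cam_to_world'])
    r=np.c_[(uv[:,0]-d['cx'])/f,(uv[:,1]-d['cy'])/f,np.ones(len(uv))]@T[:3,:3].T
    return T[:3,3]+r*((z-T[2,3])/r[:,2])[:,None]
E
python3 - <<'E'
from h import *
d=load('top0'); P=pts(d); Z=P[...,2]; Zm=cv2.medianBlur(Z.astype(np.float32),3)
hsv=cv2.cvtColor(d['image'],cv2.COLOR_RGB2HSV)
def comp(m,u,v):
    n,l=cv2.connectedComponents(m.astype(np.uint8)); return l==l[v,u]
def rectw(m,z):
    vv,uu=np.nonzero(m); q=ray(d,np.c_[uu,vv],z)[:,:2]
    r=cv2.minAreaRect((q*1000).astype(np.float32)); return r,q
# tube
m=comp(Zm>0.012,256,215); r,q=rectw(m,0.018); print('tube',m.sum(),r, q.mean(0))
c=q.mean(0); w,V=np.linalg.eigh(np.cov((q-c).T)); print('axis',V[:,1], np.ptp((q-c)@V[:,1]),np.ptp((q-c)@V[:,0]))
b=Zm>0.008
m=comp(b,370,203); r,q=rectw(m&(Zm<.03),0.014); print('lamp',m.sum(),r,cv2.boxPoints(r).tolist())
red=(hsv[...,1]>150)&((hsv[...,0]<8)|(hsv[...,0]>172)); red[:190]=0;red[225:]=0;red[:,:330]=0;red[:,360:]=0
vv,uu=np.nonzero(red); print('red',len(vv),uu.mean(),vv.mean(),ray(d,[uu.mean(),vv.mean()],0.0887))
# wrist camera offset to tcp
d=load('wrist0'); print(np.array(d['cam_to_world'])[:3,3])
E
```

```text
tube 504 ((474.54150390625, 132.27110290527344), (171.69996643066406, 30.109699249267578), 51.35564422607422) [0.47459648 0.13212649]
axis [0.62329318 0.78198825] 0.1717117816257094 0.03011695713820247
lamp 2144 ((521.5474243164062, -204.41436767578125), (73.43070983886719, 271.47406005859375), 14.093621253967285) [[452.8843078613281, -81.70358276367188], [518.9901733398438, -345.0060729980469], [590.2105712890625, -327.1251525878906], [524.1046752929688, -63.822662353515625]]
red 54 341.3888888888889 212.61111111111111 [[ 0.4723772 -0.1089628  0.0887   ]]
[ 0.29127424 -0.44347903  0.38420468]
```

View pics/wrist0.png

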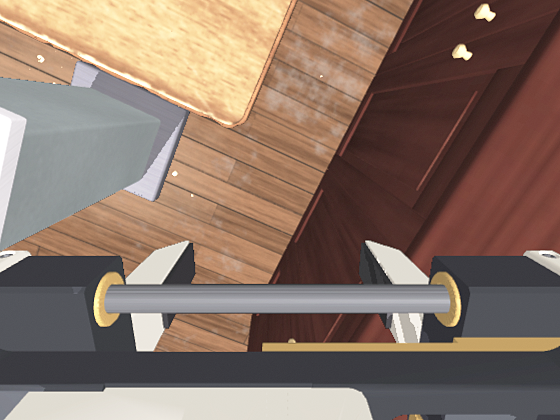

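```bash
cat >> h.py <<'E'
from scipy.spatial.transform import Rotation as R
def plan(xyz,yaw_deg,start=None):
    s=robot.observe(); p=np.array(s['tool_pos']); R0=R.from_euler('xyz',s['tool_rot'])
    if start is not None: p=np.array(start[0]); R0=R.from_euler('xyz',[np.pi,0,np.radians(start[1])])
    R1=R.from_euler('xyz',[np.pi,0,np.radians(yaw_deg)])
    w=(R0.inv()*R1).as_rotvec()/(np.pi/2); t=R0.inv().apply(np.array(xyz)-p)
    print('turn',np.round(w,4),'shift',np.round(t/.3,4),'rows',max(np.linalg.norm(t)/.05,np.linalg.norm(w)*90/8.59))
E
python3 - <<'E'
from h import *
plan([.551,-.322,.22],104.1)
plan([.40,-.40,.22],64)
plan([.551,-.322,.22],104.1,start=([.40,-.40,.22],64))
E
```

```text
turn [-5.000e-04 -6.000e-04 -8.811e-01] shift [ 1.2169 -0.0042 -0.0864] rows 9.231807681015875
turn [-7.000e-04 -3.000e-04 -4.356e-01] shift [ 0.6509  0.0207 -0.0865] rows 4.563592489469604
turn [ 0.      0.     -0.4456] shift [0.4543 0.3384 0.    ] rows 4.668218859138533
```

Emit:
arm_command:
  motion:
    - [[0,0,-0.436,0.65,0.02,-0.087,1],[0,0,-0.436,0.65,0.02,-0.087,1],[0,0,-0.436,0.65,0.02,-0.087,1],[0,0,-0.436,0.65,0.02,-0.087,1],[0,0,-0.436,0.65,0.02,-0.087,1]]

```text
time: 0.65
tool_pos: [0.4045, -0.3976, 0.221]
tool_rot: [3.139, -0.001, 1.129]
contact_force: [-0.4, -0.1, -0.3]
opening: 0.0915
```

Emit:
arm_command:
  motion:
    - [[0,0,-0.446,0.454,0.338,0,1],[0,0,-0.446,0.454,0.338,0,1],[0,0,-0.446,0.454,0.338,0,1],[0,0,-0.446,0.454,0.338,0,1],[0,0,-0.446,0.454,0.338,0,1],[0,0,-0.446,0.454,0.338,0,1],[0,0,-0.446,0.454,0.338,0,1]]

```text
time: 1.35
tool_pos: [0.5502, -0.3222, 0.2203]
tool_rot: [-3.141, -0.0, 1.815]
contact_force: [-0.4, -0.3, -0.3]
opening: 0.0917
```

```bash
python3 - <<'E'
from h import *
d=snap('wrist','wrist1'); s=robot.observe(); print(s['time'],s['tool_pos'],s['tool_rot'])
E
```

```text
1.4 [ 0.55007945 -0.32251515  0.22051376] [-3.14127010e+00 -1.58577067e-04  1.81500705e+00]
```

View pics/wrist1.png

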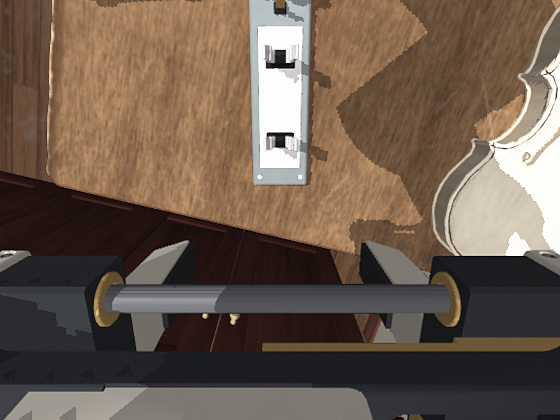

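The wrist view shows the lamp: base between columns 250 and 312, clips at (281,57) and (280,143), and the brass tab at (281,6).

```bash
python3 - <<'E'
from h import *
d=load('wrist1'); P=pts(d); Z=cv2.medianBlur(P[...,2].astype(np.float32),3)
m=(Z>.008)&(Z<.1); m[195:]=0; m[:,:235]=0; m[:,325:]=0
base=m&(Z<.022)
vv,uu=np.nonzero(base)
# edges per row at plane z=.014
L=[];Rr=[]
for v in range(10,175,3):
    u=np.nonzero(base[v])[0]
    if len(u)<30: continue
    L.append(ray(d,[u.min()-.5,v],.014)[0,:2]); Rr.append(ray(d,[u.max()+.5,v],.014)[0,:2])
L=np.array(L);Rr=np.array(Rr); mid=(L+Rr)/2
l=cv2.fitLine((mid*1000).astype(np.float32),cv2.DIST_HUBER,0,.01,.01).ravel(); print('mid line',l,'width',np.median(np.linalg.norm(L-Rr,axis=1)), np.degrees(np.arctan2(l[1],l[0])))
for nm,e in(('L',L),('R',Rr)):
    q=cv2.fitLine((e*1000).astype(np.float32),cv2.DIST_HUBER,0,.01,.01).ravel(); print(nm,q,np.degrees(np.arctan2(q[1],q[0])))
ax=np.array([l[0],l[1]]); ax*=np.sign(ax[1]); nx=np.array([ax[1],-ax[0]]); p0=np.array([l[2],l[3]])/1000
# near end
vv,uu=np.nonzero(base&(np.abs(np.arange(560)-280)<20)); print('near row',vv.max(), ray(d,[280,vv.max()+.5],.014))
end=ray(d,[280,vv.max()+.5],.014)[0,:2]
O=p0+ax*((end-p0)@ax+.104); print('O from end',O)
clip=m&(P[...,2]>.05)
for lo,hi in((20,90),(110,170)):
    s=clip.copy(); s[:lo]=0; s[hi:]=0
    q=P[s]; a=(q[:,:2]-O)@ax; b=(q[:,:2]-O)@nx
    print('clip n',s.sum(),'y',np.percentile(a,[2,50,98]).round(4),'x',np.percentile(b,[1,99]).round(4),'z',np.percentile(q[:,2],[5,99]).round(3), 'x hist',np.histogram(b,bins=np.arange(-.03,.031,.004))[0])
print(ax,nx)
im=d['image'][:,:,::-1]; cv2.imwrite('pics/crop2.png',cv2.resize(im[0:200,220:340],None,fx=3,fy=3,interpolation=cv2.INTER_CUBIC))
E
```

```text
mid line [ 2.4361469e-01 -9.6987212e-01  5.3009760e+02 -2.2925117e+02] width 0.06929961159056021 -75.90002
L [ 2.4331048e-01 -9.6994847e-01  4.9542929e+02 -2.3392844e+02] -75.917984
R [ 2.4219637e-01 -9.7022724e-01  5.6269073e+02 -2.1716267e+02] -75.98379
near row 185 [[ 0.55778632 -0.33601071  0.014     ]]
O from end [ 0.53162957 -0.23535019]
clip n 338 y [-0.0101  0.0441  0.0513] x [-0.0177  0.0178] z [0.064 0.411] x hist [ 0  0  0 66 66 30 13  0  0 15 82 66  0  0  0]
clip n 258 y [-0.0519 -0.0443 -0.0101] x [-0.018   0.0172] z [0.065 0.411] x hist [ 0  0  1 53 55 14 13  0  0 20 47 55  0  0  0]
[-0.24361469  0.9698721 ] [0.9698721  0.24361469]
```

View pics/crop2.png

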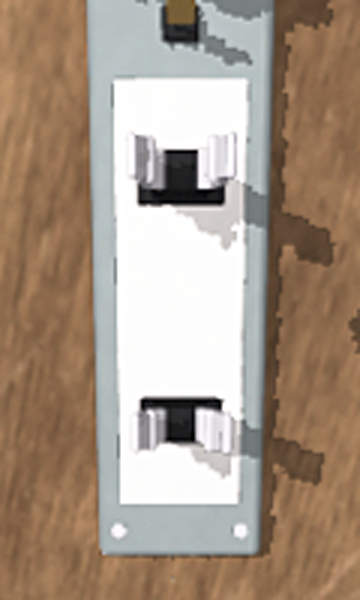

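```bash
python3 - <<'E'
from h import *
plan([.49,-.13,.22],78)
plan([.4186,.062,.22],51.4,start=([.49,-.13,.22],78))
E
```

```text
turn [-2.000e-04 -1.000e-04  2.888e-01] shift [ 0.6711 -0.0392  0.0018] rows 4.0334544885337555
turn [ 0.     -0.      0.2956] shift [ 0.5765 -0.3659 -0.    ] rows 4.096923723966556
```

Emit:
arm_command:
  motion:
    - [[0,0,0.289,0.671,-0.039,0,1],[0,0,0.289,0.671,-0.039,0,1],[0,0,0.289,0.671,-0.039,0,1],[0,0,0.289,0.671,-0.039,0,1],[0,0,0.289,0.671,-0.039,0,1],[0,0,0.289,0.671,-0.039,0,1]]

```text
time: 2.0
tool_pos: [0.4897, -0.1296, 0.2214]
tool_rot: [3.14, 0.001, 1.364]
contact_force: [1.5, -0.4, -0.3]
opening: 0.0918
```

Emit:
arm_command:
  motion:
    - [[0,0,0.296,0.577,-0.366,0,1],[0,0,0.296,0.577,-0.366,0,1],[0,0,0.296,0.577,-0.366,0,1],[0,0,0.296,0.577,-0.366,0,1],[0,0,0.296,0.577,-0.366,0,1],[0,0,0.296,0.577,-0.366,0,1],[0,0,0.296,0.577,-0.366,0,1]]

```text
time: 2.7
tool_pos: [0.419, 0.0608, 0.2207]
tool_rot: [3.14, 0.0, 0.898]
contact_force: [-0.3, -0.9, -0.4]
opening: 0.0919
```

```bash
python3 - <<'E'
from h import *
d=snap('wrist','wrist2'); s=robot.observe(); print(s['time'],s['tool_pos'],s['tool_rot'])
P=pts(d); Z=cv2.medianBlur(P[...,2].astype(np.float32),3)
m=(Z>.010)&(Z<.04); m[250:]=0
n,l,st,_=cv2.connectedComponentsWithStats(m.astype(np.uint8))
for i in range(1,n):
    if st[i,4]>800:
        vv,uu=np.nonzero(l==i); q=ray(d,np.c_[uu,vv],.018)[:,:2]; r=cv2.minAreaRect((q*1000).astype(np.float32)); print(st[i],r,q.mean(0)); 
        c=q.mean(0); w,V=np.linalg.eigh(np.cov((q-c).T)); print(V[:,1],np.degrees(np.arctan2(V[1,1],V[0,1])))
E
```

```text
2.75 [0.41896546 0.060565   0.22061444] [3.14077002e+00 1.89696259e-04 8.97348828e-01]
[ 404    4   28  110 1739] ((628.1123657226562, 63.36384582519531), (115.06794738769531, 22.18410873413086), 53.61284255981445) [0.62963059 0.06583506]
[0.59356612 0.80478523] 53.589518513692816
[ 264   14   28  156 3373] ((477.9275817871094, 133.46844482421875), (173.0186309814453, 30.17867088317871), 51.2725944519043) [0.4818972  0.13867603]
[0.62429757 0.78118663] 51.36935046814626
[ 364  199   98   51 2193] ((505.00201416015625, -127.1655502319336), (69.49468231201172, 121.21192932128906), 14.265580177307129) [ 0.51029438 -0.10659526]
[-0.5626224  0.826714 ] 124.23734879498986
```

View pics/wrist2.png

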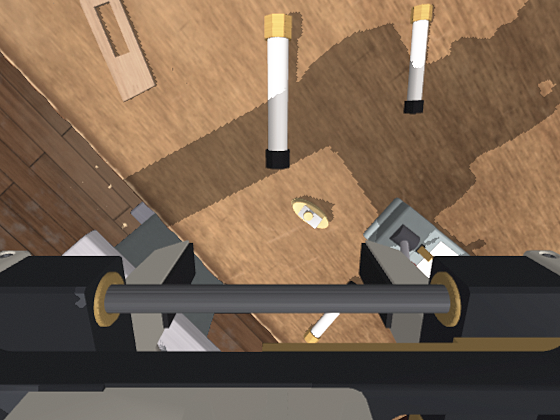

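The target tube has its brass cap at (278,25) and black cap at (277,158), with its centre at (0.4775, 0.133) and yaw 51.3°. The small look-alike is at (418,60).

```bash
python3 - <<'E'
from h import *
plan([.4772,.1332,.07],51.35)
plan([.4772,.1332,.0035],51.35,start=([.4772,.1332,.07],51.35))
E
```

```text
turn [0.0005 0.0001 0.0007] shift [3.104e-01 3.000e-04 5.020e-01] rows 3.541288701816018
turn [0. 0. 0.] shift [-0.     -0.      0.2217] rows 1.33
```

Emit:
arm_command:
  motion:
    - [[0,0,0,0.31,0,0.2,1],[0,0,0,0.31,0,0.4,1],[0,0,0,0.31,0,0.5,1],[0,0,0,0.31,0,0.5,1],[0,0,0,0.31,0,0.5,1],[0,0,0,0.31,0,0.5,1]]

```text
time: 3.35
tool_pos: [0.4764, 0.1336, 0.0707]
tool_rot: [-3.141, 0.001, 0.898]
contact_force: [0.2, -0.7, 0.7]
opening: 0.0922
```

```bash
python3 - <<'E'
from h import *
s=robot.observe(); print(s['tool_pos'],s['tool_rot'])
plan([.4772,.1332,.0035],51.35)
d=snap('wrist','wrist3')
E
```

```text
[0.47641013 0.1335654  0.07073529] [-3.14118797e+00  9.24981664e-04  8.97774883e-01]
turn [-0.0003  0.0006  0.001 ] shift [0.0009 0.0029 0.2241] rows 1.3448185343399446
```

View pics/wrist3.png

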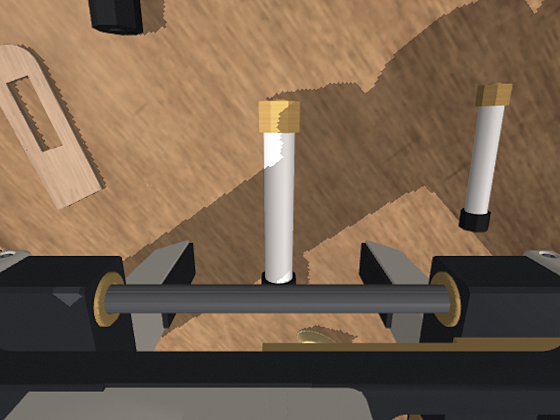

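The tube lies centred between the fingers, with brass up at (279,115). I'll descend and close on it.

Emit:
arm_command:
  motion:
    - [[0,0,0,0.001,0.003,0.12,1],[0,0,0,0.001,0.003,0.2,1],[0,0,0,0.001,0.003,0.222,1],[0,0,0,0.001,0.003,0.222,1],[0,0,0,0.001,0.003,0.222,-1],[0,0,0,0.001,0.003,0.222,-1],[0,0,0,0.001,0.003,0.222,-1],[0,0,0,0.001,0.003,0.222,-1]]
  grip_force: 50

```text
time: 4.2
tool_pos: [0.4771, 0.1346, 0.0047]
tool_rot: [3.141, -0.001, 0.899]
contact_force: [-0.0, -0.0, -0.2]
opening: 0.0645
```

Emit:
arm_command:
  motion:
    - [[0,0,0,0,0,0,-1],[0,0,0,0,0,0,-1],[0,0,0,0,0,0,-1],[0,0,0,0,0,0,-1],[0,0,0,0,0,0,-1],[0,0,0,0,0,0,-1]]

```text
time: 4.8
tool_pos: [0.4767, 0.1345, 0.0039]
tool_rot: [3.142, 0.0, 0.899]
contact_force: [-0.0, -0.5, 0.3]
opening: 0.0165
```

```bash
python3 - <<'E'
from h import *
d=snap('wrist','wrist4'); d=snap('top','top4'); d=snap('scene','scene4'); print(robot.observe()['opening'])
im=load('top4')['image'][:,:,::-1]; a=cv2.resize(im[150:285,180:390],None,fx=3,fy=3); 
b=load('scene4')['image'][:,:,::-1]; b=cv2.resize(b[170:310,180:380],None,fx=3,fy=3)
cv2.imwrite('pics/t4.png',a);cv2.imwrite('pics/s4.png',b)
E
```

```text
0.004248965438126843
```

View pics/wrist4.png

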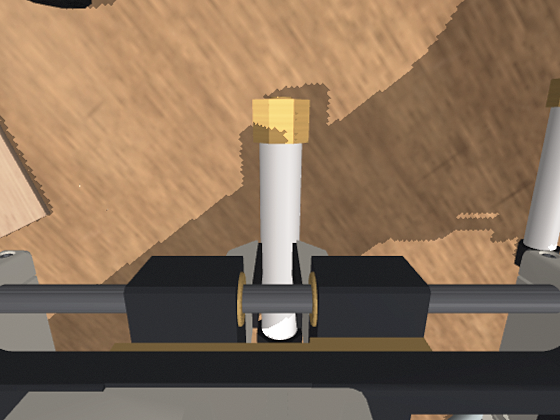

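View pics/s4.png

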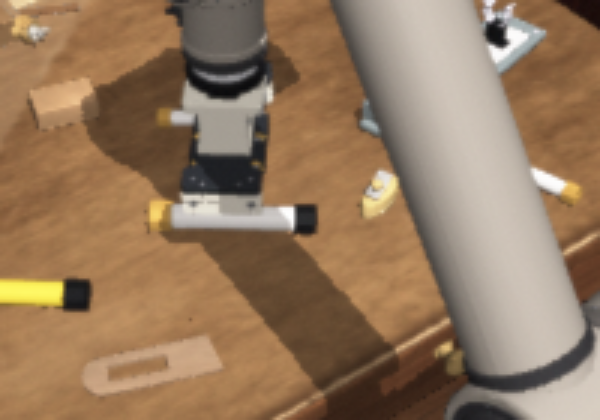

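```bash
python3 - <<'E'
from h import *
s=robot.observe(); print({k:np.round(v,4) for k,v in s.items()})
d=snap('wrist','wrist5'); print(robot.observe()['opening'])
im=d['image'][:,:,::-1]; cv2.imwrite('pics/w5.png',cv2.resize(im[80:360,180:380],None,fx=2.1,fy=2.1))
d=load('scene4');P=pts(d); hs=cv2.cvtColor(d['image'],cv2.COLOR_RGB2HSV)
E
```

```text
{'time': np.float64(4.95), 'qpos': array([ 1.2020e-01,  5.3420e-01,  1.8348e+00, -1.0000e-04,  7.7250e-01,
        7.9180e-01]), 'qvel': array([ 0.0003, -0.004 ,  0.0019,  0.0001,  0.0015,  0.0011]), 'joint_efforts': array([ 1.90000e-03, -4.45869e+01, -1.62573e+01,  5.80000e-02,
       -3.14000e-02,  1.00000e-04]), 'tool_pos': array([0.4767, 0.1345, 0.004 ]), 'tool_rot': array([3.1415e+00, 1.0000e-04, 8.9930e-01]), 'contact_force': array([-0.2102, -0.1394, -1.026 ]), 'torque': array([ 0.0324, -0.065 ,  0.0339]), 'opening': np.float64(0.0042)}
0.0017103473953128758
```

View pics/w5.png

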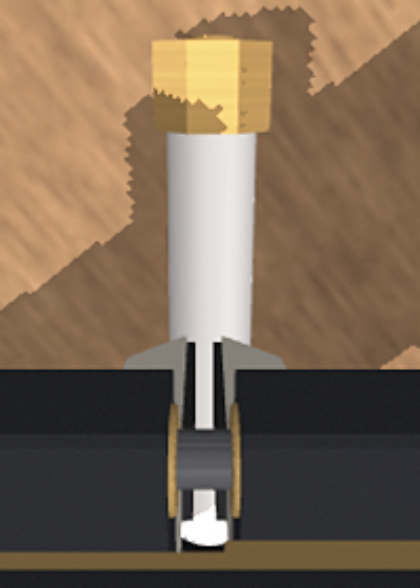

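View pics/t4.png

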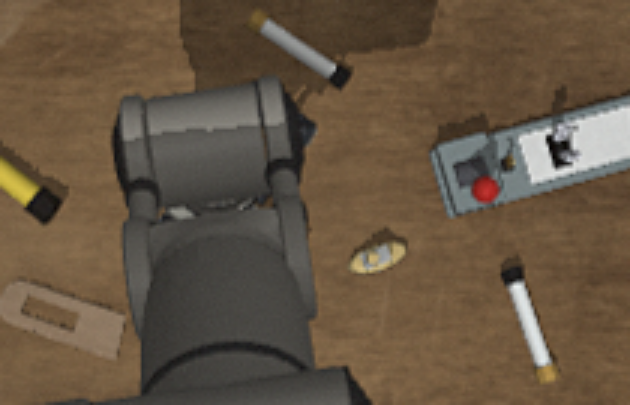

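```bash
python3 - <<'E'
from h import *
d=load('wrist5'); P=pts(d); print(np.round(d['cam_to_world'],3).tolist())
for u,v in [(281,120),(281,160),(281,200),(281,235),(277,250),(277,330),(340,100),(262,250),(297,250),(240,300),(278,300)]: print(u,v,np.round(P[v,u],4), d['z_map'][v,u])
d=load('scene4'); P=pts(d)
for u,v in [(235,242),(250,242),(265,242),(280,242),(255,236),(255,230),(255,248),(245,238)]: print(u,v,np.round(P[v,u],4))
im=d['image'][:,:,::-1]; cv2.imwrite('pics/s4b.png',cv2.resize(im[200:260,220:300],None,fx=8,fy=8,interpolation=cv2.INTER_NEAREST))
E
```

```text
[[0.783, -0.596, -0.18, 0.525], [-0.622, -0.749, -0.228, 0.196], [0.001, 0.291, -0.957, 0.194], [0.0, 0.0, 0.0, 1.0]]
281 120 [0.5241 0.1909 0.0312] 0.15743122
281 160 [0.5113 0.1746 0.0269] 0.16753541
281 200 [0.4974 0.157  0.0263] 0.1746218
281 235 [0.4846 0.1407 0.0269] 0.18006667
277 250 [0.4769 0.1347 0.0267] 0.1829918
277 330 [0.4425 0.0914 0.027 ] 0.19883986
340 100 [0.5579 0.1773 0.0007] 0.18358004
262 250 [0.477  0.1472 0.0478] 0.15994269
297 250 [0.4911 0.1362 0.0482] 0.1595661
240 300 [0.4898 0.1662 0.1261] 0.078429975
278 300 [0.4943 0.1564 0.1188] 0.08684854
235 242 [0.5112 0.1952 0.0257]
250 242 [0.4889 0.1559 0.0204]
265 242 [0.4581 0.1218 0.0246]
280 242 [0.4301 0.0862 0.0258]
255 236 [0.4044 0.1891 0.1265]
255 230 [0.4053 0.1875 0.1472]
255 248 [ 0.478   0.1462 -0.002 ]
245 238 [0.4235 0.2102 0.1163]
```

View pics/s4b.png

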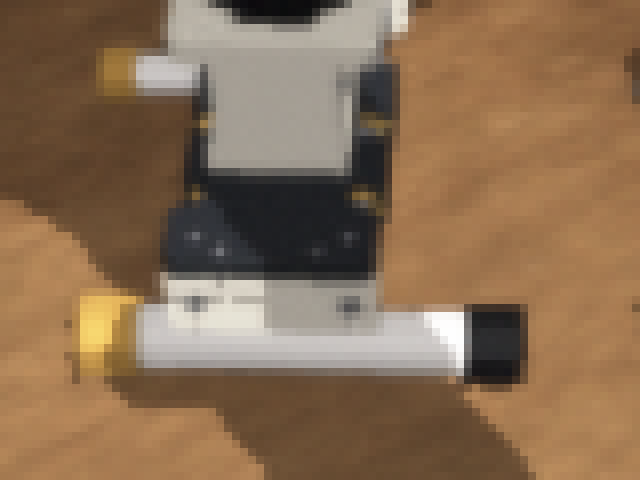

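```bash
python3 - <<'E'
from h import *
for t,tcp,yaw in(('wrist3',[.4764,.1336,.0707],.8978),('wrist5',[.4767,.1345,.004],.8993)):
    d=load(t); P=pts(d); Rm=R.from_euler('xyz',[np.pi,0,yaw])
    q=Rm.inv().apply((P.reshape(-1,3)-tcp)).reshape(P.shape)
    print(t)
    for v in (245,255,265,275,320,335):
        print(v,[(u,*(q[v,u]*1000).round(0).astype(int)) for u in (list(range(120,200,12))+list(range(352,420,12)) if t=='wrist3' else range(230,330,8))])
E
```

```text
wrist3
245 [(120, np.int64(-39), np.int64(-142), np.int64(71)), (132, np.int64(-39), np.int64(-131), np.int64(71)), (144, np.int64(-38), np.int64(-120), np.int64(70)), (156, np.int64(-38), np.int64(-109), np.int64(71)), (168, np.int64(-38), np.int64(-98), np.int64(70)), (180, np.int64(10), np.int64(-51), np.int64(-38)), (192, np.int64(9), np.int64(-46), np.int64(-35)), (352, np.int64(-38), np.int64(68), np.int64(71)), (364, np.int64(9), np.int64(47), np.int64(-34)), (376, np.int64(11), np.int64(52), np.int64(-39)), (388, np.int64(-38), np.int64(100), np.int64(70)), (400, np.int64(-39), np.int64(112), np.int64(71)), (412, np.int64(-38), np.int64(122), np.int64(70))]
255 [(120, np.int64(-48), np.int64(-143), np.int64(70)), (132, np.int64(-49), np.int64(-133), np.int64(71)), (144, np.int64(-49), np.int64(-122), np.int64(71)), (156, np.int64(11), np.int64(-59), np.int64(-51)), (168, np.int64(11), np.int64(-53), np.int64(-50)), (180, np.int64(9), np.int64(-48), np.int64(-48)), (192, np.int64(3), np.int64(-46), np.int64(-35)), (352, np.int64(-48), np.int64(68), np.int64(70)), (364, np.int6
[... 6140 characters left out ...]
(26), np.int64(13), np.int64(-121))]
335 [(230, np.int64(22), np.int64(-13), np.int64(-121)), (238, np.int64(22), np.int64(-10), np.int64(-121)), (246, np.int64(23), np.int64(-8), np.int64(-122)), (254, np.int64(22), np.int64(-6), np.int64(-121)), (262, np.int64(78), np.int64(0), np.int64(-190)), (270, np.int64(-60), np.int64(-4), np.int64(-22)), (278, np.int64(-59), np.int64(1), np.int64(-23)), (286, np.int64(-59), np.int64(6), np.int64(-22)), (294, np.int64(21), np.int64(4), np.int64(-121)), (302, np.int64(23), np.int64(6), np.int64(-122)), (310, np.int64(22), np.int64(8), np.int64(-122)), (318, np.int64(22), np.int64(11), np.int64(-121)), (326, np.int64(22), np.int64(13), np.int64(-121))]
```

The fingers closed above the tube. The depth map puts their ends about 35 mm above the reported TCP, so I'll check that offset before moving again.

```bash
python3 - <<'E'
from h import *
print([a for a in dir(robot) if not a.startswith('_')], robot.tcp_to_grasp)
d=load('scene0'); P=pts(d); im=d['image'][:,:,::-1]
cv2.imwrite('pics/s0g.png',cv2.resize(im[60:180,430:550],None,fx=5,fy=5,interpolation=cv2.INTER_CUBIC))
tcp=[.2201,-.4762,.1940]; q=R.from_euler('xyz',[np.pi,0,.4328]).inv().apply((P.reshape(-1,3)-tcp)).reshape(P.shape)*1000
for v in range(100,170,4): print(v,[tuple(q[v,u].round(0).astype(int).tolist()) for u in range(455,500,6)])
E
```

```text
['IKError', 'hand_in', 'observe', 'read_camera', 'tcp_to_grasp'] 0.0188
100 [(188, 706, 154), (166, 729, 160), (142, 727, 153), (118, 730, 149), (26, -14, -209), (10, -32, -222), (-5, -35, -226), (-19, -28, -227)]
104 [(179, 672, 155), (156, 681, 154), (134, 692, 154), (38, -21, -198), (22, -32, -207), (7, -32, -210), (-8, -33, -215), (-21, -20, -212)]
108 [(171, 640, 157), (149, 652, 157), (126, 660, 156), (32, -46, -199), (18, -38, -198), (4, -35, -201), (-11, -37, -205), (-25, -20, -201)]
112 [(162, 604, 157), (139, 607, 153), (118, 627, 157), (29, -53, -191), (14, -51, -193), (0, -51, -197), (-14, -45, -198), (-28, -35, -196)]
116 [(153, 567, 155), (131, 576, 154), (110, 592, 156), (37, 61, -121), (11, -53, -183), (-3, -46, -184), (-18, -50, -189), (-32, -44, -190)]
120 [(145, 530, 153), (125, 553, 159), (102, 556, 155), (24, -47, -165), (9, -51, -171), (-6, -55, -177), (-20, -40, -173), (-29, 74, -119)]
124 [(137, 503, 156), (116, 514, 156), (95, 519, 152), (21, -50, -155), (6, -45, -156), (-9, -50, -163), (-22, -18, -150), (-34, 52, -118)]
128 [(130, 475, 158), (108, 478, 153),
[... 788 characters left out ...]
 (-43, 401, 157)]
152 [(86, 294, 154), (67, 310, 157), (47, 312, 152), (-1, -61, -76), (9, 335, 153), (-32, -90, -103), (-29, 357, 154), (-49, 369, 155)]
156 [(79, 265, 152), (61, 281, 155), (12, -58, -57), (-4, -63, -65), (4, 312, 156), (-15, 327, 158), (-34, 334, 157), (-54, 341, 155)]
160 [(73, 244, 155), (54, 248, 151), (-97, -1346, -840), (-7, -69, -56), (-2, 287, 157), (-21, 296, 156), (-40, 308, 157), (-59, 314, 155)]
164 [(69, 239, 168), (49, 232, 157), (30, 235, 153), (12, 256, 160), (-8, 256, 153), (-26, 263, 151), (-45, 282, 157), (-64, 285, 153)]
168 [(67, 252, 193), (44, 225, 169), (24, 213, 155), (6, 222, 155), (-13, 237, 157), (-31, 245, 157), (-50, 252, 155), (-68, 253, 149)]
```

View pics/s0g.png

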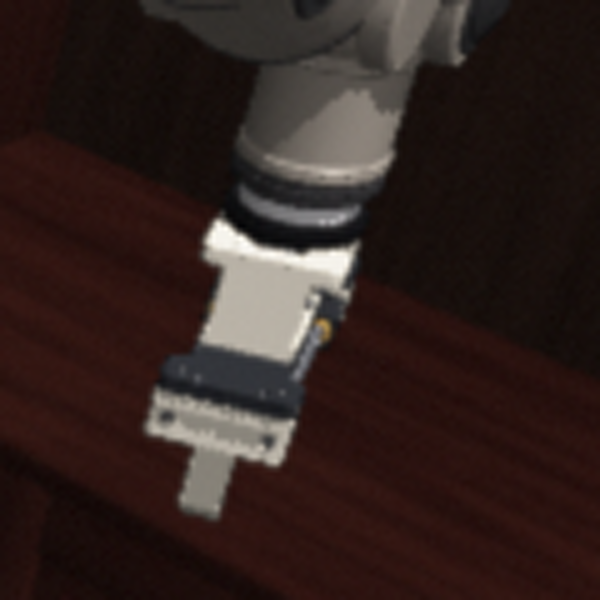

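Both the wrist and scene depth maps agree that the true finger end is about 34.5 mm short of the reported TCP. In wrist5 the fingers end at tool z ≈ -35 mm, and the gripper body starts at -101 mm. They therefore closed above the tube, whose top is at z = 27 mm, and the tube hasn't moved. From here I'll use tip z = reported z + 0.0345. Next I'll reopen and descend to reported z ≈ -0.030.

Emit:
arm_command:
  motion:
    - [[0,0,0,0,0,0,1],[0,0,0,0,0,0,1],[0,0,0,0,0,0,1],[0,0,0,0,0,0,1],[0,0,0,0,0,0,1],[0,0,0,0,0,0,1],[0,0,0,0,0,0,1],[0,0,0,0,0,0,1]]

```text
time: 5.8
tool_pos: [0.4767, 0.1345, 0.004]
tool_rot: [3.142, 0.0, 0.899]
contact_force: [-1.0, -0.1, 0.1]
opening: 0.0612
```

Emit:
arm_command:
  motion:
    - [[0,0,0,0,-0.001,0,1],[0,0,0,0,-0.001,0,1],[0,0,0,0,-0.001,0.03,1],[0,0,0,0,-0.001,0.06,1],[0,0,0,0,-0.001,0.08,1],[0,0,0,0,-0.001,0.09,1],[0,0,0,0,-0.001,0.09,1],[0,0,0,0,-0.001,0.09,1]]

```text
time: 6.6
tool_pos: [0.4765, 0.1347, -0.0231]
tool_rot: [-3.142, 0.0, 0.899]
contact_force: [-0.2, -0.6, 0.9]
opening: 0.0919
```

```bash
python3 - <<'E'
from h import *
s=robot.observe(); print(s['tool_pos'],s['contact_force'],s['opening'])
d=snap('wrist','wrist6'); P=pts(d)
q=R.from_euler('xyz',s['tool_rot']).inv().apply((P.reshape(-1,3)-s['tool_pos'])).reshape(P.shape)*1000
for v in(245,250,255): print([(u,*q[v,u].round(0).astype(int).tolist(),round(float(P[v,u,2]),4)) for u in (180,186,190,192,196,360,364,368,376)])
E
```

```text
[ 0.47649203  0.13470604 -0.02306974] [-0.2351212  -0.64402846  0.91471117] 0.09185469048952619
[(180, 10, -51, -38, 0.0147), (186, 9, -49, -36, 0.0129), (190, 10, -46, -36, 0.0131), (192, 9, -46, -34, 0.0113), (196, 4, -47, -23, 0.0004), (360, 4, 48, -23, 0.0002), (364, 9, 47, -35, 0.0119), (368, 10, 48, -38, 0.0146), (376, 10, 52, -38, 0.0154)]
[(180, 10, -49, -44, 0.0212), (186, 9, -47, -41, 0.0182), (190, 7, -46, -37, 0.0142), (192, 5, -46, -34, 0.0107), (196, 0, -47, -23, -0.0002), (360, 5, 46, -32, 0.0091), (364, 8, 46, -40, 0.0165), (368, 9, 47, -41, 0.0178), (376, 11, 50, -45, 0.0224)]
[(180, 10, -48, -48, 0.0253), (186, 8, -46, -46, 0.0228), (190, 5, -46, -39, 0.0158), (192, 3, -46, -35, 0.0121), (196, -3, -47, -23, 0.0004), (360, 2, 46, -33, 0.0096), (364, 5, 46, -40, 0.0166), (368, 9, 45, -48, 0.0245), (376, 10, 49, -50, 0.0271)]
```

View pics/wrist6.png

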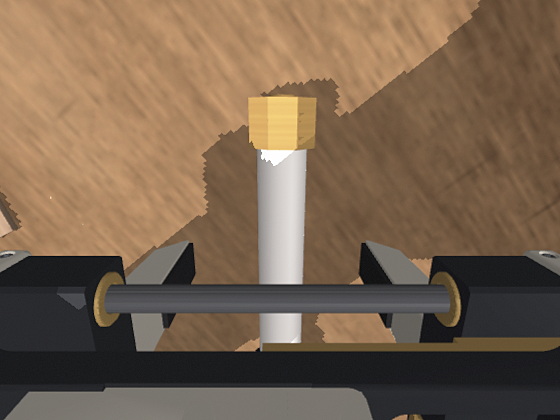

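The fingertips straddle the tube at about z = 10 mm. I'll go 5 mm lower and close.

Emit:
arm_command:
  motion:
    - [[0,0,0,0,0,0.017,1],[0,0,0,0,0,0.017,1],[0,0,0,0,0,0.017,-1],[0,0,0,0,0,0.017,-1],[0,0,0,0,0,0.017,-1],[0,0,0,0,0,0.017,-1],[0,0,0,0,0,0.017,-1],[0,0,0,0,0,0.017,-1]]
  grip_force: 50

```text
time: 7.45
tool_pos: [0.4765, 0.1347, -0.0281]
tool_rot: [3.141, -0.0, 0.899]
contact_force: [0.3, 0.4, -0.4]
opening: 0.0486
```

Emit:
arm_command:
  motion:
    - [[0,0,0,0,0,0,-1],[0,0,0,0,0,0,-1],[0,0,0,0,0,0,-1],[0,0,0,0,0,0,-1],[0,0,0,0,0,0,-1],[0,0,0,0,0,0,-1],[0,0,0,0,0,0,-1],[0,0,0,0,0,0,-1]]

```text
time: 8.25
tool_pos: [0.4765, 0.1347, -0.0281]
tool_rot: [3.141, -0.0, 0.899]
contact_force: [0.4, -0.1, 0.3]
opening: 0.0228
```

```bash
python3 - <<'E'
from h import *
s=robot.observe(); print(s['tool_pos'],s['tool_rot'],s['contact_force'],s['opening'])
plan([.4767,.1345,.14],51.5)
E
```

```text
[ 0.4765428   0.1346725  -0.02806922] [ 3.14139102e+00 -7.04555017e-05  8.99293809e-01] [ 0.39273783 -0.13829475  0.34185604] 0.02276619951138078
turn [ 0.0001 -0.      0.0003] shift [-1.000e-04  9.000e-04 -5.602e-01] rows 3.361387620318199
```

Emit:
arm_command:
  motion:
    - [[0,0,0,0,0,0,-1],[0,0,0,0,0,-0.07,-1],[0,0,0,0,0,-0.2,-1],[0,0,0,0,0,-0.35,-1],[0,0,0,0,0,-0.5,-1],[0,0,0,0,0,-0.56,-1],[0,0,0,0,0,-0.56,-1],[0,0,0,0,0,-0.56,-1]]

```text
time: 9.05
tool_pos: [0.4758, 0.1347, 0.1391]
tool_rot: [-3.141, 0.001, 0.899]
contact_force: [0.3, -0.4, -0.6]
opening: 0.0229
```

```bash
python3 - <<'E'
from h import *
s=robot.observe(); print(s['tool_pos'],s['tool_rot'],s['contact_force'],s['opening'])
d=snap('wrist','wrist7'); P=pts(d)
q=R.from_euler('xyz',s['tool_rot']).inv().apply((P.reshape(-1,3)-s['tool_pos'])).reshape(P.shape)*1000
for v in range(70,250,10): print(v,[(u,*q[v,u].round(1).tolist()) for u in (275,281)])
d=snap('scene','scene7'); im=d['image'][:,:,::-1]; cv2.imwrite('pics/s7.png',cv2.resize(im[140:300,180:340],None,fx=3.5,fy=3.5))
E
```

```text
[0.47578162 0.13465399 0.13914489] [-3.14092318e+00  7.86821043e-04  8.99374246e-01] [ 0.3260587  -0.41707791 -0.5854405 ] 0.022904877885983322
70 [(275, 115.6, -1.6, 138.6), (281, 115.6, 4.2, 138.8)]
80 [(275, 106.6, -1.7, 138.8), (281, 106.5, 4.2, 137.9)]
90 [(275, 97.4, -1.7, 139.7), (281, 97.4, 4.3, 139.7)]
100 [(275, 82.3, -0.8, -58.0), (281, 82.3, 1.6, -57.2)]
110 [(275, 78.5, -0.8, -58.9), (281, 78.5, 1.6, -58.2)]
120 [(275, 74.6, -0.8, -59.3), (281, 74.6, 1.6, -57.7)]
130 [(275, 70.6, -0.9, -57.4), (281, 70.7, 1.6, -59.1)]
140 [(275, 66.6, -0.9, -58.1), (281, 66.6, 1.6, -57.8)]
150 [(275, 62.5, -0.9, -58.5), (281, 78.5, -0.3, -190.3)]
160 [(275, 57.9, -0.9, -55.4), (281, 57.8, 1.7, -54.7)]
170 [(275, 53.6, -0.9, -55.6), (281, 53.4, 1.7, -54.9)]
180 [(275, 48.8, -0.9, -53.9), (281, 48.9, 1.7, -54.5)]
190 [(275, 44.3, -0.9, -54.4), (281, 44.3, 1.8, -54.5)]
200 [(275, 39.6, -0.9, -54.0), (281, 39.9, 1.8, -55.1)]
210 [(275, 35.4, -0.9, -55.8), (281, 35.2, 1.8, -55.3)]
220 [(275, 30.3, -0.9, -54.9), (281, 30.5, 1.8, -55.5)]
230 [(275, 25.5, -0.9, -55.2), (281, 25.7, 1.8, -55.7)]
240 [(275, 20.7, -1.0, -55.5), (281, 20.7, 1.8, -55.7)]
```

View pics/wrist7.png

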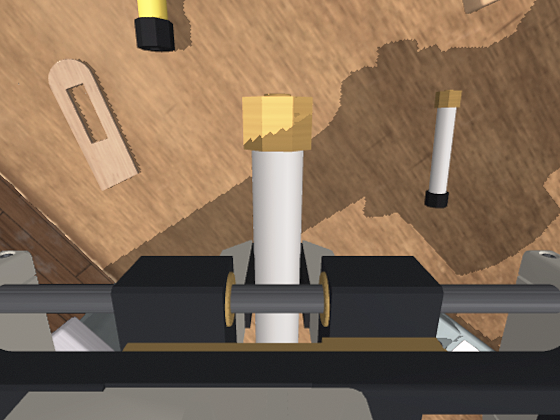

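View pics/s7.png

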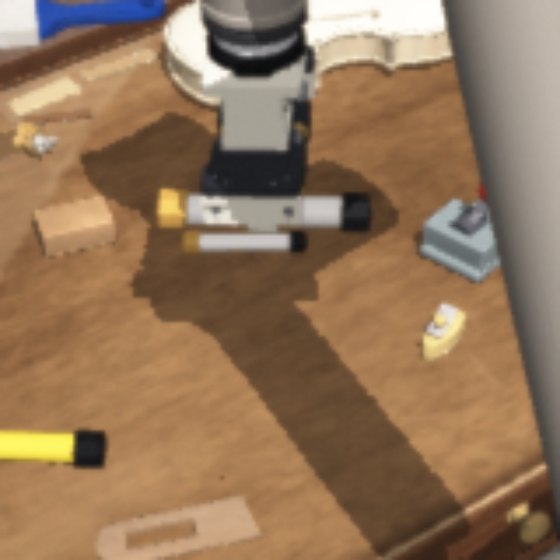

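The tube is held level. Its axis sits 43 mm above the reported TCP, and the brass end is at tool x ≈ +84 mm. Next I'll carry it over to the lamp.

```bash
python3 - <<'E'
from h import *
plan([.505,-.05,.14],78)
plan([.5313,-.2342,.09],104.1,start=([.505,-.05,.14],78))
E
```

```text
turn [-0.0019  0.0013 -0.2942] shift [-0.4198  0.4605 -0.0063] rows 3.739103667012618
turn [ 0.    0.   -0.29] shift [-0.5824  0.2134  0.1667] rows 3.853379296150327
```

Emit:
arm_command:
  motion:
    - [[0,0,-0.07,-0.1,0.12,0,-1],[0,0,-0.15,-0.21,0.23,0,-1],[0,0,-0.22,-0.31,0.35,0,-1],[0,0,-0.294,-0.42,0.46,0,-1],[0,0,-0.294,-0.42,0.46,0,-1],[0,0,-0.294,-0.42,0.46,0,-1]]

```text
time: 9.75
tool_pos: [0.5051, -0.0504, 0.1382]
tool_rot: [-3.138, -0.0, 1.357]
contact_force: [-0.3, 0.5, -1.4]
opening: 0.0227
```

Emit:
arm_command:
  motion:
    - [[0,0,-0.07,-0.14,0.05,0,-1],[0,0,-0.15,-0.29,0.1,0,-1],[0,0,-0.22,-0.44,0.16,0,-1],[0,0,-0.29,-0.58,0.213,0,-1],[0,0,-0.29,-0.583,0.213,0.05,-1],[0,0,-0.29,-0.583,0.213,0.1,-1],[0,0,-0.29,-0.583,0.213,0.1,-1],[0,0,-0.29,-0.583,0.213,0.1,-1]]

```text
time: 10.55
tool_pos: [0.5322, -0.2325, 0.1095]
tool_rot: [-3.141, -0.001, 1.818]
contact_force: [-0.6, -0.6, -0.7]
opening: 0.0229
```

```bash
python3 - <<'E'
from h import *
s=robot.observe(); print(s['tool_pos'],s['tool_rot'],s['contact_force'],s['opening'])
plan([.5313,-.2342,.06],104.1)
d=snap('wrist','wrist8'); snap('top','top8'); P=pts(d); Z=P[...,2]
O=np.array([.5316,-.2354]);ax=np.array([-.2436,.9699]);nx=np.array([ax[1],-ax[0]])
# tube edges / clip
for v in range(90,250,10):
    row=[]
    m=(Z[v]>.10)&(Z[v]<.145); u=np.nonzero(m)[0]; u=u[(u>230)&(u<330)]
    if len(u)<5: continue
    q=P[v,u,:2]; x=(q-O)@nx; y=((q-O)@ax); print(v,u.min(),u.max(),'x',x.min().round(4),x.max().round(4),'y',y.mean().round(4),'z',Z[v,u].max().round(4))
E
```

```text
[ 0.53224328 -0.23249211  0.10948209] [-3.14054030e+00 -1.34082994e-03  1.81774285e+00] [-0.6015877  -0.5923823  -0.67294366] 0.022934789501555197
turn [-0.0007 -0.0009  0.0005] shift [-0.005  -0.0043  0.1649] rows 0.9904108134822407
```

View pics/wrist8.png

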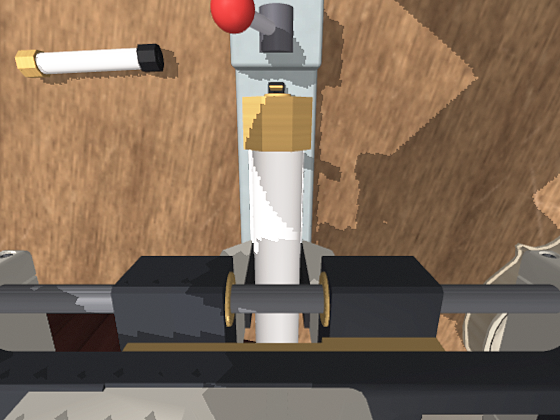

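Emit:
arm_command:
  motion:
    - [[0,0,0,-0.005,-0.004,0.08,-1],[0,0,0,-0.005,-0.004,0.165,-1],[0,0,0,-0.005,-0.004,0.165,-1],[0,0,0,-0.005,-0.004,0.165,-1],[0,0,0,-0.005,-0.004,0.165,-1]]

```text
time: 11.15
tool_pos: [0.5325, -0.2363, 0.0622]
tool_rot: [3.14, 0.002, 1.817]
contact_force: [0.5, 0.8, -0.3]
opening: 0.0229
```

```bash
python3 - <<'E'
from h import *
s=robot.observe(); print(s['tool_pos'],s['tool_rot'],s['contact_force'],s['opening'])
plan([.5313,-.2342,.012],104.1)
d=snap('wrist','wrist9'); P=pts(d); Z=P[...,2]
O=np.array([.5316,-.2354]);ax=np.array([-.2436,.9699]);nx=np.array([ax[1],-ax[0]])
for v in range(80,240,10):
    m=(Z[v]>.095)&(Z[v]<.125); u=np.nonzero(m)[0]; u=u[(u>230)&(u<330)]
    if len(u)<5: continue
    q=P[v,u,:2]; x=(q-O)@nx; y=((q-O)@ax); print(v,u.min(),u.max(),'x',x.min().round(4),x.max().round(4),(x.min()+x.max())/2,'y',y.mean().round(4),'z',np.percentile(Z[v,u],90).round(4))
# base edges now
for v in (60,90,120,150,180,200):
    m=(Z[v]>.008)&(Z[v]<.022); u=np.nonzero(m)[0]; u=u[(u>190)&(u<370)]
    if len(u): print(v,u.min(),u.max(), (ray(d,[[u.min()-.5,v],[u.max()+.5,v]],.014)[:,:2]-O)@nx)
im=d['image'][:,:,::-1]; cv2.imwrite('pics/w9.png',cv2.resize(im[40:260,190:370],None,fx=3,fy=3))
E
```

```text
[ 0.5325088  -0.23630244  0.06220479] [3.13951920e+00 2.18611697e-03 1.81696496e+00] [ 0.47208031  0.8153426  -0.33281951] 0.02293199029476334
turn [0.0013 0.0014 0.0001] shift [ 0.0081 -0.0025  0.1673] rows 1.00526664582744
100 242 311 x -0.0144 0.0148 0.0001656384333966511 y 0.0816 z 0.1206
110 242 311 x -0.0147 0.015 0.00017056954866467681 y 0.0777 z 0.1209
120 243 311 x -0.0143 0.0152 0.0004395318162308797 y 0.0738 z 0.1205
130 243 310 x -0.0145 0.0147 7.016969530032526e-05 y 0.0697 z 0.1209
140 243 310 x -0.0147 0.0149 0.0001225744322997371 y 0.0656 z 0.1208
150 251 303 x -0.0109 0.0117 0.00041826029768762384 y 0.0616 z 0.1209
160 252 302 x -0.0111 0.0119 0.0004132645707148972 y 0.0567 z 0.1175
170 252 301 x -0.0111 0.0114 0.00011662416094880557 y 0.0523 z 0.1176
180 252 301 x -0.0114 0.0117 0.00014394840636645662 y 0.0477 z 0.1174
190 252 301 x -0.0114 0.0117 0.00015493600612475743 y 0.0432 z 0.1175
200 252 301 x -0.0117 0.0118 5.522581105428092e-05 y 0.0384 z 0.1172
210 253 300 x -0.0111 0.0115 0.00018438822520487706 y 0.0337 z 0.117
220 253 300 x -0.0113 0.0115 0.00014190462288691218 y 0.0288 z 0.1172
230 253 300 x -0.0113 0.0117 0.00017394683109459366 y 0.0239 z 0.1175
60 227 325 [-0.03442192  0.03448915]
90 228 324 [-0.0346322   0.03466863]
120 230 322 [-0.03412068  0.03412342]
150 231 321 [-0.03433428  0.03430272]
180 232 320 [-0.03456013  0.03449229]
200 233 319 [-0.03445459  0.03436094]
```

View pics/w9.png

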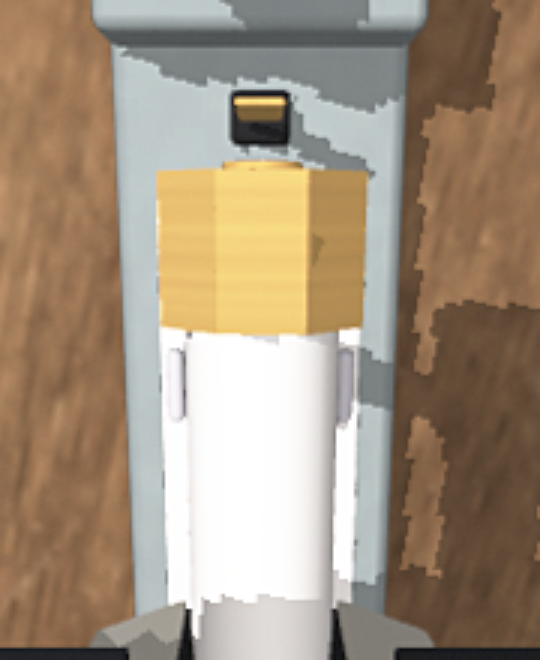

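The tube is centred to 0.2 mm in lamp x and needs about +2 mm along y. The clip lips show evenly on both sides of it. I'll press down now.

Emit:
arm_command:
  motion:
    - [[0,0,0,0.008,0,0.03,-1],[0,0,0,0.008,0,0.06,-1],[0,0,0,0.008,0,0.08,-1],[0,0,0,0.008,0,0.1,-1],[0,0,0,0.008,0,0.1,-1]]

```text
time: 11.7
tool_pos: [0.5312, -0.2335, 0.0297]
tool_rot: [3.141, -0.0, 1.817]
contact_force: [2.5, 0.5, -0.2]
opening: 0.0226
```

Emit:
arm_command:
  motion:
    - [[0,0,0,0,0,0.015,-1],[0,0,0,0,0,0.03,-1],[0,0,0,0,0,0.045,-1],[0,0,0,0,0,0.06,-1]]

```text
time: 12.1
tool_pos: [0.5313, -0.234, 0.0128]
tool_rot: [3.141, 0.001, 1.817]
contact_force: [1.7, 0.8, -2.4]
opening: 0.0226
```

Emit:
arm_command:
  motion:
    - [[0,0,0,0,0,0.005,-1],[0,0,0,0,0,0.01,-1],[0,0,0,0,0,0.01,-1]]

```text
time: 12.4
tool_pos: [0.5313, -0.2339, 0.0116]
tool_rot: [3.14, 0.001, 1.817]
contact_force: [-4.5, 2.4, 18.0]
opening: 0.0229
```

```bash
python3 - <<'E'
from h import *
s=robot.observe(); print(s['tool_pos'],s['tool_rot'],s['contact_force'],s['opening'])
d=snap('wrist','wrist10'); P=pts(d); Z=P[...,2]
O=np.array([.5316,-.2354]);ax=np.array([-.2436,.9699]);nx=np.array([ax[1],-ax[0]])
for v in range(80,250,10):
    u=np.arange(270,285); q=P[v,u,:2]; print(v,'y',((q-O)@ax).mean().round(4),'z',np.percentile(Z[v,u],[50,90]).round(4))
E
```

```text
[ 0.53128306 -0.23387996  0.01162287] [3.14043613e+00 1.44049440e-03 1.81679993e+00] [-4.5257675   2.38512263 18.02293045] 0.022858070460816934
80 y 0.0958 z [0.0191 0.0197]
90 y 0.0903 z [0.0143 0.0155]
100 y 0.0841 z [0.0699 0.0709]
110 y 0.0803 z [0.0698 0.0707]
120 y 0.0764 z [0.0698 0.0705]
130 y 0.0725 z [0.0699 0.0707]
140 y 0.0684 z [0.07   0.0704]
150 y 0.0643 z [0.07   0.0707]
160 y 0.0597 z [0.0671 0.0679]
170 y 0.0553 z [0.0667 0.0677]
180 y 0.0508 z [0.0665 0.0674]
190 y 0.0464 z [0.0671 0.0677]
200 y 0.0418 z [0.0672 0.0679]
210 y 0.037 z [0.0667 0.0676]
220 y 0.0322 z [0.0668 0.0674]
230 y 0.0273 z [0.0668 0.0671]
240 y 0.0222 z [0.0666 0.0672]
```

View pics/wrist10.png

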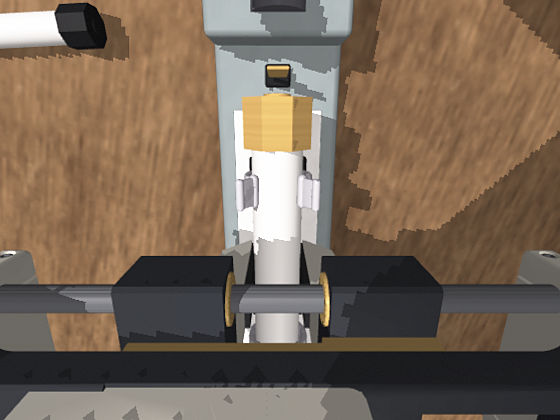

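The tube is home: its top is at 67 mm, so the axis is at 55 mm, and there is 18 N of reaction from the saddles. Clip lips close over the tube at (245,190) and (309,190). I'll ease off and release.

Emit:
arm_command:
  motion:
    - [[0,0,0,0,0,-0.008,-1],[0,0,0,0,0,-0.008,1],[0,0,0,0,0,-0.008,1],[0,0,0,0,0,-0.008,1],[0,0,0,0,0,-0.008,1],[0,0,0,0,0,-0.008,1],[0,0,0,0,0,-0.008,1],[0,0,0,0,0,-0.008,1]]

```text
time: 13.25
tool_pos: [0.5308, -0.2336, 0.0118]
tool_rot: [-3.141, 0.0, 1.817]
contact_force: [0.1, -0.5, 0.2]
opening: 0.0743
```

Emit:
arm_command:
  motion:
    - [[0,0,0,0,0,0,1],[0,0,0,0,0,0,1],[0,0,0,0,0,-0.05,1],[0,0,0,0,0,-0.2,1],[0,0,0,0,0,-0.35,1],[0,0,0,0,0,-0.5,1],[0,0,0,0,0,-0.5,1],[0,0,0,0,0,-0.5,1]]

```text
time: 14.05
tool_pos: [0.5312, -0.2338, 0.1628]
tool_rot: [3.14, 0.002, 1.817]
contact_force: [-0.3, -1.0, 0.0]
opening: 0.0918
```

```bash
python3 - <<'E'
from h import *
s=robot.observe(); print(s['tool_pos'],s['tool_rot'],s['contact_force'],s['opening'])
d=snap('wrist','wrist11'); P=pts(d); Z=P[...,2]
t=snap('top','top11')
O=np.array([.5316,-.2354]);ax=np.array([-.2436,.9699]);nx=np.array([ax[1],-ax[0]])
for v in range(20,250,12):
    u=np.arange(276,282); q=P[v,u,:2]; print(v,'y',((q-O)@ax).mean().round(4),'z',np.percentile(Z[v,u],[50]).round(4))
hs=cv2.cvtColor(d['image'],cv2.COLOR_RGB2HSV); red=(hs[...,1]>150)&((hs[...,0]<8)|(hs[...,0]>172)); red[:, :150]=0; red[150:]=0
vv,uu=np.nonzero(red); print(len(vv), uu.mean() if len(vv) else 0,vv.mean() if len(vv) else 0)
im=t['image'][:,:,::-1]; cv2.imwrite('pics/t11.png',cv2.resize(im[150:285,220:430],None,fx=3.5,fy=3.5))
E
```

```text
[ 0.53116892 -0.23376669  0.16280602] [3.13993400e+00 1.80940391e-03 1.81674832e+00] [-0.33976837 -1.04654102  0.01303894] 0.09184947493926478
20 y 0.1563 z [0.0388]
32 y 0.1449 z [0.048]
44 y 0.1353 z [0.0493]
56 y 0.1257 z [0.0495]
68 y 0.1171 z [0.0391]
80 y 0.1088 z [0.0142]
92 y 0.0971 z [0.0208]
104 y 0.085 z [0.0703]
116 y 0.0751 z [0.0704]
128 y 0.065 z [0.0702]
140 y 0.0543 z [0.0669]
152 y 0.0437 z [0.0673]
164 y 0.0327 z [0.0668]
176 y 0.0215 z [0.0672]
188 y 0.01 z [0.0669]
200 y -0.0018 z [0.0668]
212 y -0.0135 z [0.0675]
224 y -0.026 z [0.0666]
236 y -0.0385 z [0.0669]
248 y -0.0515 z [0.0671]
1064 242.9906015037594 27.8656015037594
```

View pics/wrist11.png

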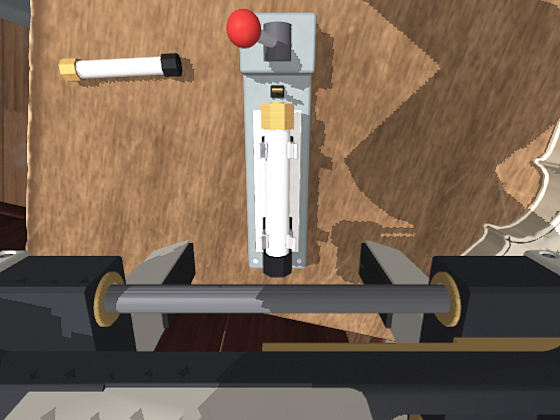

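After release the tube is level in both clips (top at z = 67 mm from y = -51 to +54). Its brass end is near the tab, and the red ball is at (243,28). I'll shut the fingers and move beside the ball on the lamp's -x side.

```bash
python3 - <<'E'
from h import *
d=load('wrist11'); O=np.array([.5316,-.2354]);ax=np.array([-.2436,.9699]);nx=np.array([ax[1],-ax[0]])
b=ray(d,[243,28],.0887)[0]; print(b,'lamp x,y',(b[:2]-O)@nx,(b[:2]-O)@ax)
g=O+.138*ax-.072*nx; print(g); plan([*g,.163],104.1); plan([*g,.0445],104.1)
E
```

```text
[ 0.47308703 -0.1067196   0.0887    ] lamp x,y -0.0254051827752668 0.1390608754657071
[ 0.4281504 -0.119093 ]
turn [-0.0012 -0.0012 -0.0002] shift [ 0.4512 -0.2368 -0.0074] rows 3.0573842433120992
turn [-0.0012 -0.0012 -0.0002] shift [ 0.4504 -0.236   0.3876] rows 3.836540096835389
```

Emit:
arm_command:
  motion:
    - [[0,0,0,0.15,-0.08,0,-1],[0,0,0,0.3,-0.16,0,-1],[0,0,0,0.45,-0.237,0,-1],[0,0,0,0.45,-0.237,0,-1],[0,0,0,0.45,-0.237,0,-1],[0,0,0,0.45,-0.237,0,-1],[0,0,0,0.45,-0.237,0,-1],[0,0,0,0.45,-0.237,0,-1]]
  grip_force: 20

```text
time: 14.95
tool_pos: [0.4295, -0.1207, 0.1614]
tool_rot: [-3.141, -0.0, 1.816]
contact_force: [0.9, 0.2, -0.5]
opening: 0.0321
```

Emit:
arm_command:
  motion:
    - [[0,0,0,0,0,0,-1],[0,0,0,0,0,0,-1],[0,0,0,0,0,0,-1],[0,0,0,0,0,0,-1],[0,0,0,0,0,0.13,-1],[0,0,0,0,0,0.26,-1],[0,0,0,0,0,0.393,-1],[0,0,0,0,0,0.393,-1]]

```text
time: 15.75
tool_pos: [0.4257, -0.1184, 0.0403]
tool_rot: [-3.134, -0.006, 1.817]
contact_force: [-0.6, 0.7, -0.1]
opening: 0.0004
```

```bash
python3 - <<'E'
from h import *
s=robot.observe(); print(s['tool_pos'],s['tool_rot'],s['contact_force'],s['opening'])
O=np.array([.5316,-.2354]);ax=np.array([-.2436,.9699]);nx=np.array([ax[1],-ax[0]])
p=s['tool_pos'][:2]-O; print('lamp x,y',p@nx,p@ax)
d=snap('wrist','wrist12'); P=pts(d)
q=R.from_euler('xyz',s['tool_rot']).inv().apply((P.reshape(-1,3)-s['tool_pos'])).reshape(P.shape)*1000
for v in(245,255): print([(u,*q[v,u].round(0).astype(int).tolist()) for u in range(220,340,10)])
t=snap('top','top12'); im=t['image'][:,:,::-1]; cv2.imwrite('pics/t12.png',cv2.resize(im[150:285,220:430],None,fx=3.5,fy=3.5))
E
```

```text
[ 0.42570458 -0.11842519  0.04030704] [-3.13435974 -0.00588064  1.81662808] [-0.59804216  0.68091387 -0.08804233] 0.00043155880141249427
lamp x,y -0.07421290735144458 0.13924999086535467
[(220, -16, -42, 22), (230, -16, -34, 20), (240, -16, -27, 20), (250, -25, -22, 41), (260, 11, -9, -40), (270, 11, -4, -40), (280, 9, 1, -36), (290, 11, 7, -38), (300, -24, 18, 40), (310, -24, 26, 39), (320, -25, 34, 40), (330, 79, 0, -190)]
[(220, -34, -46, 41), (230, -27, -36, 27), (240, -33, -30, 40), (250, 10, -13, -50), (260, 11, -9, -50), (270, 11, -4, -51), (280, 9, 1, -48), (290, 11, 6, -51), (300, 11, 11, -50), (310, 11, 16, -50), (320, -33, 35, 39), (330, -27, 40, 28)]
```

View pics/wrist12.png

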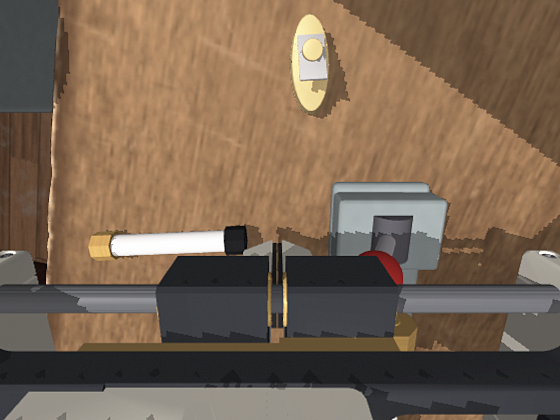

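View pics/t12.png

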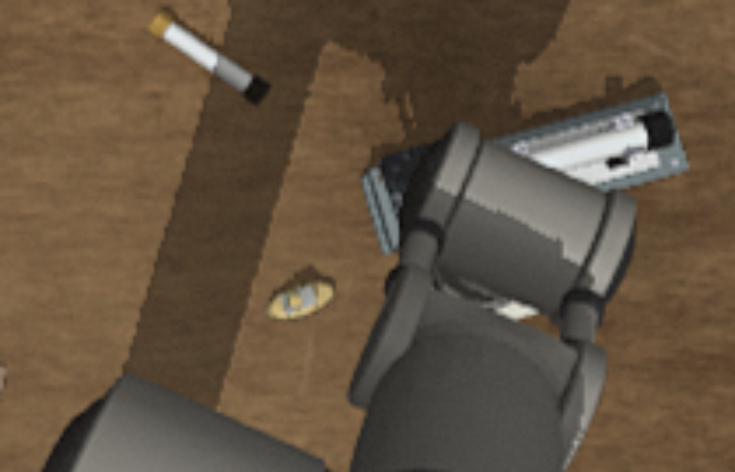

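The shut fingers are beside the switch at lamp x = -74, y = 139 mm, and the ball is at (382,270). I'll push towards lamp +x, which is tool +y.

Emit:
arm_command:
  motion:
    - [[0,0,0,0,0.03,0,-1],[0,0,0,0,0.06,0,-1],[0,0,0,0,0.09,0,-1],[0,0,0,0,0.12,0,-1],[0,0,0,0,0.15,0,-1],[0,0,0,0,0.18,0,-1],[0,0,0,0,0.21,0,-1],[0,0,0,0,0.22,0,-1]]

```text
time: 16.65
tool_pos: [0.4939, -0.1036, 0.0437]
tool_rot: [3.142, 0.0, 1.817]
contact_force: [-0.1, -1.2, -0.8]
opening: 0.0004
```

```bash
python3 - <<'E'
from h import *
s=robot.observe(); print(s['tool_pos'],s['contact_force'],s['opening'])
O=np.array([.5316,-.2354]);ax=np.array([-.2436,.9699]);nx=np.array([ax[1],-ax[0]])
p=s['tool_pos'][:2]-O; print('lamp x,y',p@nx,p@ax)
d=snap('wrist','wrist13')
E
```

```text
[ 0.49390591 -0.10360096  0.04366919] [-0.09995323 -1.21357834 -0.81073329] 0.0003608833366181575
lamp x,y -0.004453249319826283 0.13701416508284608
```

View pics/wrist13.png

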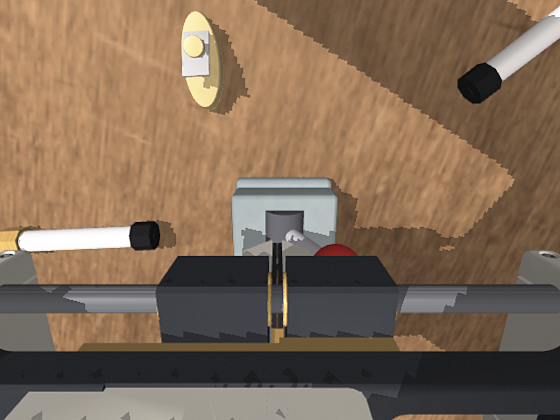

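Emit:
arm_command:
  motion:
    - [[0,0,0,0,0.01,0,-1],[0,0,0,0,0.01,0,-1],[0,0,0,0,0.02,0,-1],[0,0,0,0,0.02,0,-1]]

```text
time: 17.1
tool_pos: [0.4978, -0.1025, 0.0437]
tool_rot: [-3.139, -0.001, 1.817]
contact_force: [-4.2, -1.6, 0.7]
opening: 0.0003
```

```bash
python3 - <<'E'
from h import *
s=robot.observe(); print(s['tool_pos'],s['contact_force'])
O=np.array([.5316,-.2354]);ax=np.array([-.2436,.9699]);nx=np.array([ax[1],-ax[0]])
p=s['tool_pos'][:2]-O; print('lamp x,y',p@nx,p@ax, 'Fx lamp',s['contact_force'][:2]@nx)
E
```

```text
[ 0.4977979  -0.10250487  0.04372675] [-4.17032474 -1.63947449  0.68072288]
lamp x,y -0.00041140583675222664 0.13712918317702047 Fx lamp -4.444173952630268
```

The 4.4 N of resistance means the lever is at its stop. I'll back off in -x, rise, and check.

Emit:
arm_command:
  motion:
    - [[0,0,0,0,-0.05,0,-1],[0,0,0,0,-0.15,0,-1],[0,0,0,0,-0.25,-0.05,-1],[0,0,0,0,-0.3,-0.2,-1],[0,0,0,-0.12,-0.4,-0.35,-1],[0,0,0,-0.25,-0.5,-0.5,-1],[0,0,0,-0.4,-0.5,-0.5,-1],[0,0,0,-0.5,-0.5,-0.5,-1]]

```text
time: 17.9
tool_pos: [0.3902, -0.2869, 0.1971]
tool_rot: [3.138, 0.005, 1.816]
contact_force: [0.8, -0.1, 0.3]
opening: 0.0002
```

Emit:
arm_command:
  motion:
    - [[0,0,0,-0.1,0,0,-1],[0,0,0,-0.25,0,0,-1],[0,0,0,-0.25,0,0,-1],[0,0,0,-0.25,0,0,-1]]

```text
time: 18.3
tool_pos: [0.4079, -0.3575, 0.1934]
tool_rot: [-3.142, -0.001, 1.815]
contact_force: [0.1, 0.3, -0.3]
opening: 0.0008
```

```bash
python3 - <<'E'
from h import *
s=robot.observe(); print(s['time'],s['tool_pos'],s['contact_force'],s['qvel'].round(3))
O=np.array([.5316,-.2354]);ax=np.array([-.2436,.9699]);nx=np.array([ax[1],-ax[0]])
for n in('top','scene','wrist'):
    d=snap(n,n+'14'); P=pts(d)
    hs=cv2.cvtColor(d['image'],cv2.COLOR_RGB2HSV); red=(hs[...,1]>150)&((hs[...,0]<6)|(hs[...,0]>174))
    k,l,st,c=cv2.connectedComponentsWithStats(red.astype(np.uint8))
    for i in range(1,k):
        if st[i,4]>15:
            b=ray(d,c[i],.0887)[0]; print(n,c[i],st[i,4],b,'lamp',(b[:2]-O)@nx,(b[:2]-O)@ax)
d=load('top14'); P=pts(d); q=P[...,:2]-O; x=q@nx;y=q@ax; Z=P[...,2]
for a in range(-85,86,10):
    m=(abs(y*1000-a)<5)&(abs(x)<.008)&(Z<.12); print(a,np.median(Z[m]).round(4),m.sum(),end='; ')
im=d['image'][:,:,::-1]; cv2.imwrite('pics/t14.png',cv2.resize(im[150:285,220:430],None,fx=3.5,fy=3.5))
E
```

```text
18.3 [ 0.40792902 -0.35750762  0.19335625] [ 0.13703056  0.25186636 -0.33323929] [ 0.026 -0.032  0.035  0.002  0.005  0.002]
top [340.72727273  26.04545455] 22 [ 1.02861659 -0.13104615  0.0887    ] lamp 0.5074769878395381 -0.01986044060449932
top [209.07692308  92.87179487] 78 [0.83082263 0.25866233 0.0887    ] lamp 0.4105696145598532 0.40630041905298586
top [531.34117647  93.92941176] 170 [ 0.80629917 -0.67578584  0.0887    ] lamp 0.15915273489610648 -0.4940469450999312
top [557.33333333  90.        ] 18 [ 0.81649122 -0.75280112  0.0887    ] lamp 0.15027708082258895 -0.5712268479455815
top [554.94117647  96.55882353] 34 [ 0.79676883 -0.74371672  0.0887    ] lamp 0.13336129541746994 -0.5576115179999019
top [512.85365854 114.24390244] 41 [ 0.746373   -0.61623329  0.0887    ] lamp 0.11553734563238294 -0.42168890764703815
top [532.10059172 116.1183432 ] 169 [ 0.73947906 -0.6713857   0.0887    ] lamp 0.09541577864118113 -0.4735018702609189
top [557.14814815 112.2962963 ] 27 [ 0.74923969 -0.74510396  0.0887    ] lamp 0.08692484797519696 -0.547378893470946
top [520.88888889 126.22222222] 1
[... 6200 characters left out ...]
 [160.93023256 197.97674419] 86 [0.76293764 0.3078416  0.0887    ] lamp 0.35670803493794045 0.47053617526442454
wrist [ 14.5 249. ] 26 [ 0.16048756 -0.47827581  0.0887    ] lamp -0.4191065012623786 -0.14516225442403452
wrist [120. 314.] 25 [ 0.27364394 -0.53041809  0.0887    ] lamp -0.3220579905400384 -0.22329994703386363
wrist [145.45833333 314.04166667] 24 [ 0.30082175 -0.52366682  0.0887    ] lamp -0.29405362470997337 -0.22337240280434775
-85 0.0665 5; -75 0.0706 18; -65 0.069 23; -55 0.0668 18; -45 0.0669 20; -35 0.0664 19; -25 0.0662 18; -15 0.0656 19; -5 0.065 19; 5 0.0671 17; 15 0.0669 16; 25 0.0674 21; 35 0.0665 19; 45 0.0668 19; 55 0.0667 19; 65 0.0697 16; 75 0.0696 18; 85 0.054 38;
```

View pics/t14.png

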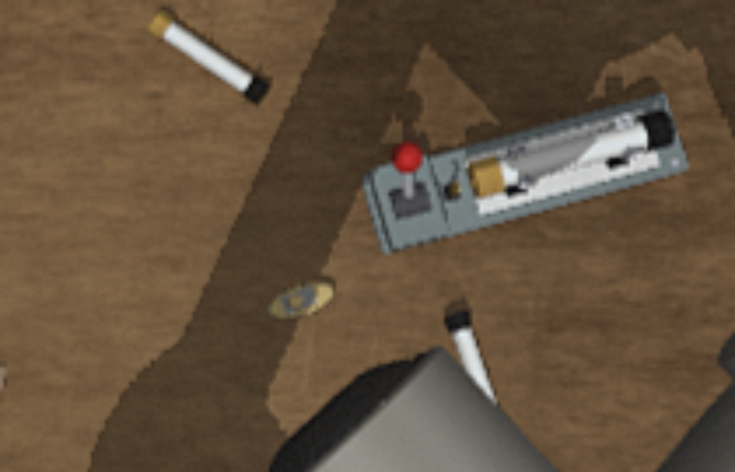

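View pics/scene14.png

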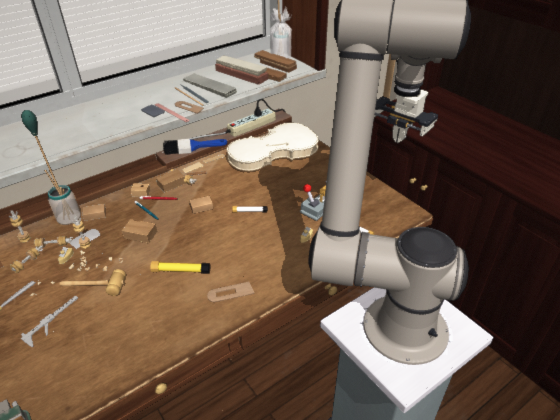

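Top-view ball at (336,194) puts it at lamp x = +27.6 mm, y = 137 mm, essentially the full +28.8 mm. The tube is level in both clips with brass at the switch end, the yellow tube is unmoved, and the arm is clear. I'll hand in.

```bash
python3 - <<'E'
from h import *
print(robot.observe()['time']); print(robot.hand_in())
E
```

```text
18.45
the job is handed in; nothing more can be done
None
```

The white tube is fitted in both clips with its brass end towards the switch, and I let go of it before throwing the lever fully over. I handed in at 18.45 s; no verdict is reported.

**Last checks**
- **Tube:** the axis is about 55 mm above the table along its whole length. The brass end is within about 2 mm of its place, and both clips closed round the tube.
- **Switch:** the top view puts the ball at lamp x = +27.6 mm and the scene view at +33 mm. The two disagree by about 5 mm, but both are well past the roughly +21 mm needed. The lever pushed back with about 4 N at its stop.
- **Everything else:** the yellow tube looked unmoved in the last scene picture, though I did not measure it. The arm was clear with no contact force.

**What went wrong on the way:** the finger ends are about 34 mm short of the reported TCP, so the first grasp closed above the tube without touching it. I measured this offset in the depth images, allowed for it, and the second grasp held.

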